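# Set up a shaft for cross-drilling on V-blocks

### The arm

A 6-joint arm with a two-finger parallel gripper is mounted at the origin on the work surface. World frame = base frame: x ahead of the robot, y to its left, z up, the work surface at z = 0. Lengths are in mm, angles in rad, forces in N, time in s.
With the tool pointing down it reaches from about 275 to 750 mm from the base axis. Payload 10.2 kg.
Tool frame: the origin (TCP) lies at the very end of the fingers, on their centre line; the grasp point (between the pads) lies 19 mm behind it (manip.hold_point_z is the z of the grasp point in the tool frame, in mm); z points along the fingers, x is the direction in which the jaws open and shut, and the axes are right-handed (so a half turn about z gives the same grasp; the last joint's range is limited). The gripper opens to 85 mm and grips with 20 to 120 N. Pads are 22 mm wide; open, the fingers measure 114 mm over their backs; the gripper's body (76 mm by 85 mm) begins 54 mm behind the grasp point. The pads swing forward as they close: fully open they stand 13 mm farther back than shut.
Start: joints at [-1.445, 0.313, 1.498, -0, 1.331, -0.223], TCP at [179.417, -493.397, 231.294] pointing down, gripper open.
Joint ranges: [-2.94, 2.94], [-0.97, 2.17], [0.19, 2.56], [-1.23, 4.37], [0.02, 3.11], [-2.88, 2.88]. Speed limits (rad/s): [2.39, 2.39, 3.01, 3.14, 3.14, 3.14].

### API

Orientations are given as a 3x3 rotation matrix whose columns are the frame's x, y, z axes.
In Python, from rig import manip gives the robot as it stands.
- The arm moves only by the shell command python3 -m creep 'ROWS' [FORCE]. ROWS is JSON, one flat list of numbers, 7 for each row, row after row: the turn, a rotation vector about the tool's x, y, z in rad, then the shift along the tool's x, y, z in mm, then the opening, from -1 (shut) to 1 (fully open). In form: [wx, wy, wz, tx, ty, tz, hand, wx, wy, wz, tx, ty, tz, hand, ...]. A call has 1 to 10 rows; each row is the pose to reach, as a shift and turn from the pose measured when the call began, along the tool's axes at that moment; what a row does not reach only later rows make up. A row lasts 1/12 s, in which the tool goes at most 41.7 mm and 7.16 degrees, less where a joint would pass 70% of its speed; a pose out of reach is approached as far as the arm can. A call with a gripper value outside its range is refused whole. The fingers move at their own pace and stop on an object; FORCE is the grip in N (left out, the last holds). Time passes only in rows, so rows that repeat a pose let the fingers close. It gives the time, the measured TCP pose, the force and the opening at its end, in the units of the state.
- manip.observe(): the state, without advancing time (a new reading comes with each control period).
- manip.snapshot(name): name is "scene" or "top" or "wrist"; returns a dict with "img" (384x512x3 uint8, red, green, blue), "K" (3x3 intrinsics, pixels), "position" and "orientation" of the camera in the world. Camera axes: x right, y up, looking along -z (the intrinsics and any distortion apply to the point x, -y, -z); pixel columns grow to the right and rows downward; lengths in mm; the calibration is good to about 2 mm. A picture is of the moment at which its call begins. There is no depth.
- manip.sign_off(): hands the job in, once; it reports no verdict.
The state is a dict: "t": time; "q": joint angles; "qvel": joint speeds; "joint_torque": joint torques, N m; "tcp_pos": TCP position; "tcp_rot": TCP orientation; "force": force on the tool from outside, world axes, zero at the start; "torque": the same for the moment, N m; "grip_width": opening from 0.0 (shut) to 1.0 (fully open).
Only numpy, scipy, OpenCV 4.12 (cv2) and the standard library are available. Lean on these libraries where they do the work, as an engineer would, in place of code of your own. Each camera call takes 0.05 s, during which the arm holds its last target. There are 200 camera calls.

### The job

Set up the turned shaft for cross-drilling on the slotted plate: stand the low red V-block to the left of the plate's centre hole and the tall blue V-block to the right (left and right as the robot sees them), each about 60 mm from the hole with its groove along the plate's length, and lay the shaft level in both grooves with its thin end to the right and its middle over the hole. Seat the yellow drill jig upright on top of the shaft, between the V-blocks and straight above the hole, and stand the green end stop on the plate to the right of the shaft's thin end, its screw in line with the shaft and pointing at it with a gap of about 8 mm left between screw tip and shaft end. Leave everything released and at rest, and do not shift or knock over the oil can, the spanner or the two loose aluminium lugs.

Things in the scene. Friction and masses are not known exactly. Their poses are not given: they have to be found in the camera images.
- plate_hole (a point): Centre of the round hole in the middle of the fixed slotted steel plate with blue sides, at the level of its top face, 24 mm above the bench. Plate 160 (x) x 320 (y) x 24 mm, hole 31 mm across; two 15 mm wide slots along y, centred at x = +-56 mm. Axes: z up, y along the plate's length to the left, x across it, away from the robot. The plate cannot move.
- v_low_mid (a point): Loose low red V-block, bright top and groove: 50 mm across (x), 36 long (y), 38 high, 0.46 kg; 90-degree V groove along y, 32 mm wide at the top. Holds the shaft's 30 mm part with the shaft's axis 43.2 mm above the block's underside. The point is its centre, 19 mm above the underside; z up. Same either way round. Grip across x (50 mm).
- v_tall_mid (a point): Loose tall blue V-block, bright top and groove: 50 mm across (x), 36 long (y), 46 high, 0.57 kg; 90-degree V groove along y, 34 mm wide at the top. Holds the shaft's 20 mm thin end with the shaft's axis 43.2 mm above the block's underside (level with the red). The point is its centre, 23 mm above the underside; z up. Same either way round. Grip across x (50 mm).
- shaft_mid (a point): Loose turned aluminium shaft lying along its y axis, 190 mm long: 30 mm thick from y = +95 to -35 mm, 20 mm thin from y = -35 to -95 mm (thin end towards -y). The point is on the axis half-way along, 15 mm above the bench at the start. 0.30 kg, centre of mass at y = +14 mm. It can roll; its x and z axes turn with it.
- jig_mid (a point): Loose yellow drill jig: block 54 mm across (x), 40 long (y), 32 high, 0.40 kg, a steel bush 20 mm across and 6 high on top, a 90-degree V groove along y in its underside, 40 mm wide, 20 deep. Seated on the 30 mm part, its underside is 1.2 mm above the shaft's axis. The point is the block's centre, 16 mm above its underside, below the bush; z up. Same either way round. Grip across x (54 mm).
- stop_mid (a point): Loose green end stop, 0.36 kg: foot 50 x 36 x 14 mm (x, y, z), on it an upright 30 (x) x 22 mm (y) to 62 mm above the underside; a 10 mm steel screw along y, 43.2 mm above the underside, tip towards +y, 25 mm from the centre, brass nut on that side, dark knurled head on the other (to 30 mm). The point is on its centre line, 31 mm above the underside; z up. Grip the upright across x (30 mm).
- lug_left: Bystander: small loose aluminium lug, 30 x 26 x 24 mm, on the bench near the plate's left end; origin at the centre of its underside. Leave it.
- lug_right: Bystander: the same kind of lug near the plate's right end; origin at the centre of its underside. Leave it.
- oilcan: Bystander: loose green oil can standing at the front left, 58 mm across, body 95 mm high, brass spout up to 160 mm; origin at the centre of its underside. Leave it.
- spanner: Bystander: loose steel spanner, 154 x 26 x 8 mm, lying flat at the front right along its x; origin at the centre of its underside. Leave it.
Mind the look-alikes: they are no part of the job. Of the things shaped like the part that bears jig_mid, the yellow one is meant.

How it is judged:
By the outcome, as a careful person would: the job done as asked, in the order asked, and still so for the second after the job is handed in, with the robot touching nothing.
It also fails if it takes over 128 s, if anything falls off the work surface, if the arm or the gripper's body presses on something with over 40 N, if the wrist force passes 120 N, or if a joint passes its speed limit or range.

## Working session

There is one attempt and no reset: what is moved stays moved. The work goes in short steps, Python scripts to look and compute and a shell command to move; the robot and the scene stay as the last step left them, time stands still between calls to the robot, and variables do not carry over. Pictures are saved under pics/ and viewed, about 12 in all and at most 16, crops included, and the job is handed in when it is done.

```bash
ls; mkdir -p pics
python3 - <<'E'
from rig import manip
import cv2,numpy as np
np.set_printoptions(precision=3,suppress=True)
print(manip.observe(), manip.hold_point_z)
for n in("scene","top"):
    s=manip.snapshot(n); cv2.imwrite(f"pics/{n}0.png",s["img"][:,:,::-1]); print(n,s["K"],s["position"],s["orientation"],[k for k in s])
E
```

```text
pics
{'t': 0.0, 'q': array([-1.445,  0.313,  1.498, -0.   ,  1.331, -0.223]), 'qvel': array([-0.001,  0.001,  0.001,  0.001, -0.002,  0.001]), 'joint_torque': array([ -0.001, -41.227, -25.974,  -0.   ,   0.004,   0.   ]), 'tcp_pos': array([ 179.381, -493.123,  230.729]), 'tcp_rot': array([[ 0.342, -0.94 , -0.   ],
       [-0.94 , -0.342,  0.001],
       [-0.001, -0.   , -1.   ]]), 'force': array([-0.232,  0.723, -0.17 ]), 'torque': array([-0.013, -0.02 ,  0.001]), 'grip_width': 0.9992492850070238} -18.700000000000003
scene [[456.164   0.    260.471]
 [  0.    456.164 193.404]
 [  0.      0.      1.   ]] [882.59  760.09  899.584] [[-0.897 -0.298  0.326]
 [ 0.441 -0.629  0.64 ]
 [ 0.015  0.718  0.696]] ['img', 'K', 'position', 'orientation']
top [[356.778   0.    258.248]
 [  0.    356.778 186.597]
 [  0.      0.      1.   ]] [ 354.518   15.432 1133.425] [[ 0.007  0.995 -0.097]
 [-1.     0.009  0.019]
 [ 0.02   0.097  0.995]] ['img', 'K', 'position', 'orientation']
```

View pics/scene0.png

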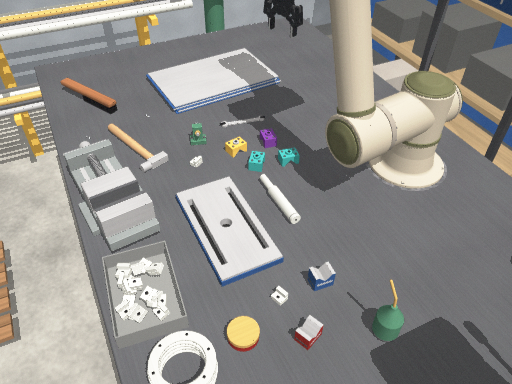

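View pics/top0.png

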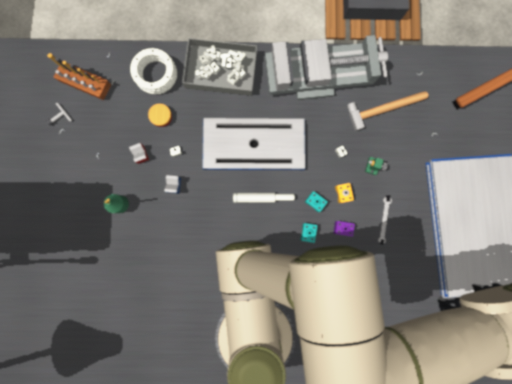

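Top view: the plate hole is at (254,143), red V at (138,153), blue V at (172,184), shaft from 233 to 296 on row 197, and green stop at (376,166). There are four jig-shaped parts: teal (317,201), teal (310,231), purple (344,227) and yellow (345,193). The yellow one is meant. The other yellow object (160,115) is a round disc.

```bash
cat > h.py <<'E'
import numpy as np, cv2
from rig import manip
np.set_printoptions(precision=2,suppress=True)
def ray(s,px,z):
    px=np.atleast_2d(np.asarray(px,float)); K=s["K"]
    d=np.c_[(px[:,0]-K[0,2])/K[0,0],-(px[:,1]-K[1,2])/K[1,1],-np.ones(len(px))]@np.asarray(s["orientation"]).T
    p=np.asarray(s["position"]); return p+d*((z-p[2])/d[:,2])[:,None]
def proj(s,P):
    c=(np.atleast_2d(P)-s["position"])@np.asarray(s["orientation"]); K=s["K"]
    return np.c_[K[0,2]-K[0,0]*c[:,0]/c[:,2],K[1,2]+K[1,1]*c[:,1]/c[:,2]]
def blobs(img,lo,hi,amin=15):
    m=cv2.inRange(cv2.cvtColor(img,cv2.COLOR_RGB2HSV),lo,hi)
    c,_=cv2.findContours(m,cv2.RETR_EXTERNAL,cv2.CHAIN_APPROX_NONE)
    return [k for k in c if cv2.contourArea(k)>=amin]
def rect(s,k,z):  # min-area rectangle of a contour cast on plane z
    P=ray(s,k.reshape(-1,2),z)[:,:2].astype(np.float32); (c,wh,a)=cv2.minAreaRect(P); return np.array(c),np.array(wh),a
def save(n,s,box=None,f=1):
    i=s["img"][:,:,::-1]
    if box: i=i[box[1]:box[3],box[0]:box[2]]
    cv2.imwrite(f"pics/{n}.png",cv2.resize(i,None,fx=f,fy=f,interpolation=cv2.INTER_CUBIC))
E
python3 - <<'E'
from h import *
s=manip.snapshot("top"); i=s["img"]
save("crop1",s,(90,100,400,250),2.5)
for n,lo,hi,z in [("yellow",(18,120,120),(32,255,255),32),("bright",(0,0,170),(180,60,255),24),("green",(50,60,20),(85,255,255),50),("red",(0,120,60),(8,255,255),20),("red2",(170,120,60),(180,255,255),20),("blue",(105,120,50),(122,255,255),20)]:
    for k in blobs(i,lo,hi):
        c,wh,a=rect(s,k,z)
        if 250<c[0]<700 and abs(c[1])<500: print(n,k.reshape(-1,2).mean(0),c,wh,a)
print("hole",ray(s,[254,143],24))
E
```

```text
yellow [344.2  192.58] [ 445.13 -273.31] [58.32 51.17] 13.068900108337402
yellow [159.16 113.87] [688.59 308.56] [64.53 69.13] 0.7689884305000305
bright [385.49 209.51] [ 391.82 -406.84] [19.44 69.19] 84.8413314819336
bright [262.55 197.08] [430.05 -22.3 ] [ 24.99 190.26] 0.4553006887435913
bright [170.   189.75] [451.01 268.59] [ 9.36 31.06] 0.4868285655975342
bright [171.53 179.71] [482.34 264.94] [28.22 34.59] 0.5090362429618835
bright [341.11 150.78] [ 578.46 -267.3 ] [31.08 27.14] 30.151992797851562
bright [174.57 150.5 ] [574.11 258.31] [27.09 32.49] 15.329789161682129
bright [137.2  152.04] [568.04 374.84] [51.3  34.87] 21.741422653198242
bright [253.23 143.18] [601.24  10.55] [160.48 319.41] 0.5601258873939514
bright [355.46 115.37] [ 696.14 -316.55] [85.18 26.37] 19.336793899536133
green [114.81 203.08] [406.57 424.76] [54.27 74.87] 0.4206831753253937
green [373.58 164.48] [ 529.65 -362.16] [44.86 55.43] 70.5448989868164
hole [[600.83   8.82  24.  ]]
```

View pics/crop1.png

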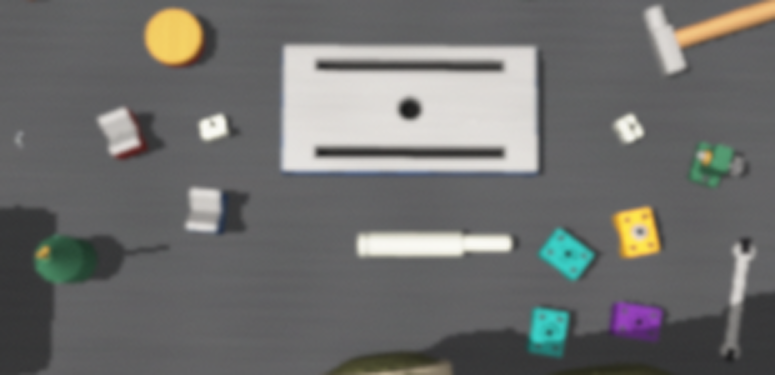

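The yellow jig-shaped part at crop (637,232) is the jig, with its steel bush visible. Its look-alikes are teal (×2) and purple. The shaft already has its thin end to the right. I'll go over the red V-block first.

```bash
cat >> h.py <<'E'
def to(x,y,z,yaw):
    "tool-frame shift and wz that bring the TCP to x,y,z with tool x at yaw deg (pointing down), modulo 180"
    from scipy.spatial.transform import Rotation as R
    o=manip.observe(); T=np.asarray(o["tcp_rot"]); c,n=np.cos(np.radians(yaw)),np.sin(np.radians(yaw))
    best=None
    for g in(1,-1):
        G=np.array([[g*c,g*n,0],[g*n,-g*c,0],[0,0,-1]]); w=R.from_matrix(T.T@G).as_rotvec()
        if best is None or np.linalg.norm(w)<np.linalg.norm(best): best=w
    print("t",round(o["t"],2),"tcp",o["tcp_pos"],"F",o["force"],"grip",round(o["grip_width"],3),"\n  turn",np.round(best,3),"shift",T.T@(np.array([x,y,z])-o["tcp_pos"]))
E
R='-228,-221,0,1'
python3 -m creep '[0,0,0,-228,-221,0,1,0,0,0,-228,-221,0,1,0,0,0,-228,-221,0,1,0,0,0,-228,-221,0,1,0,0,0,-228,-221,0,1,0,0,0,-228,-221,0,1,0,0,0,-228,-221,0,1,0,0,0,-228,-221,0,1,0,0,0,-228,-221,0,1,0,0,0,-228,-221,0,1]'
python3 -m creep '[0,0,0,-228,-221,0,1,0,0,0,-228,-221,0,1,0,0,0,-228,-221,0,1,0,0,0,-228,-221,0,1,0,0,0,-228,-221,0,1,0,0,0,-228,-221,0,1,0,0,0,-228,-221,0,1,0,0,0,-228,-221,0,1,0,0,0,-228,-221,0,1,0,0,0,-228,-221,0,1]'
python3 -c "
from h import *
to(555,365,215,20)"
```

```text
t: 0.98
tcp_pos: [309.4, -202.7, 231.2]
tcp_rot: [[0.344, -0.939, 0.0], [-0.939, -0.344, 0.001], [-0.001, -0.0, -1.0]]
force: [0.3, -1.3, 0.7]
grip_width: 1.002
t: 1.82
tcp_pos: [438.9, 87.2, 230.9]
tcp_rot: [[0.345, -0.938, -0.001], [-0.938, -0.345, 0.0], [-0.001, 0.001, -1.0]]
force: [-0.0, -1.5, 0.6]
grip_width: 1.0
t 1.82 tcp [438.89  87.24 230.85] F [-0.   -1.54  0.62] grip 1.0 
  turn [ 0.    0.   -1.57] shift [-220.57 -204.9    15.8 ]
```

```bash
python3 -m creep '[0,0,-1.57,-220,-205,16,1,0,0,-1.57,-220,-205,16,1,0,0,-1.57,-220,-205,16,1,0,0,-1.57,-220,-205,16,1,0,0,-1.57,-220,-205,16,1,0,0,-1.57,-220,-205,16,1,0,0,-1.57,-220,-205,16,1,0,0,-1.57,-220,-205,16,1,0,0,-1.57,-220,-205,16,1,0,0,-1.57,-220,-205,16,1]'
python3 -m creep '[0,0,-0.33,0,0,0,1,0,0,-0.33,0,0,0,1,0,0,-0.33,0,0,0,1,0,0,-0.33,0,0,0,1]'
python3 - <<'E'
from h import *
to(555,365,215,20)
s=manip.snapshot("wrist"); save("w1",s); print(s["K"],s["position"],s["orientation"])
E
```

```text
t: 2.65
tcp_pos: [556.6, 362.7, 213.7]
tcp_rot: [[0.999, 0.035, -0.002], [0.035, -0.999, -0.001], [-0.002, 0.0, -1.0]]
force: [-0.1, 0.2, 0.2]
grip_width: 1.0
t: 2.98
tcp_pos: [557.9, 360.3, 213.6]
tcp_rot: [[0.934, 0.357, -0.002], [0.357, -0.934, -0.001], [-0.003, 0.0, -1.0]]
force: [-0.5, 0.3, -0.6]
grip_width: 0.997
t 2.98 tcp [557.86 360.28 213.56] F [-0.47  0.33 -0.64] grip 0.997 
  turn [0.   0.   0.02] shift [-0.99 -5.44 -1.43]
[[285.82   0.   257.36]
 [  0.   285.82 195.47]
 [  0.     0.     1.  ]] [534.41 423.   354.96] [[ 0.93 -0.35 -0.09]
 [ 0.36  0.9   0.25]
 [-0.   -0.27  0.96]]
```

View pics/w1.png

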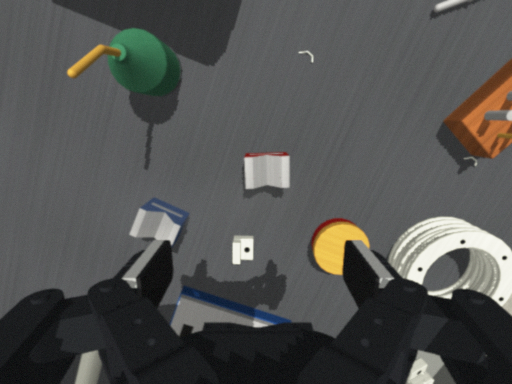

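The red V-block is at (267,170), square to the tool, with its groove along the image's vertical. The blue block is at (158,220).

```bash
cat >> h.py <<'E'
def loc(s,k,z,yaw):
    "contour cast on z, in axes turned by yaw: extents (2..98 pct edge) and world centre"
    P=ray(s,k.reshape(-1,2),z)[:,:2]; c,n=np.cos(np.radians(yaw)),np.sin(np.radians(yaw)); R=np.array([[c,-n],[n,c]])
    Q=P@R; lo,hi=Q.min(0),Q.max(0); return lo,hi,R@((lo+hi)/2)
E
python3 - <<'E'
from h import *
s=manip.snapshot("wrist")
for k in blobs(s["img"],(0,0,150),(180,60,255),150):
    m=k.reshape(-1,2).mean(0)
    if np.hypot(*(m-[267,170]))<30 or np.hypot(*(m-[158,220]))<30:
        z=38 if m[0]>200 else 46
        print(m,rect(s,k,z)); print(np.int32(cv2.approxPolyDP(k,2,True).reshape(-1,2)).tolist())
        print(ray(s,cv2.approxPolyDP(k,2,True).reshape(-1,2),z)[:,:2].tolist())
E
```

```text
[166.91 230.55] (array([481.74, 267.32]), array([34.22, 23.19]), 83.5729751586914)
[[164, 214], [154, 236], [157, 240], [169, 239], [172, 244], [179, 226]]
[[472.1745345664838, 285.0822437461113], [468.6511232111058, 254.71200204773834], [473.280638571685, 251.05182318201207], [486.09469288221624, 257.27486791757366], [491.1662379366979, 252.3808925264036], [492.40003191389997, 277.08002393693005]]
[137.87 223.69] (array([447.34, 263.  ]), array([35.59,  8.99]), 85.82260131835938)
[[142, 210], [139, 211], [130, 234], [134, 237], [138, 235], [146, 214]]
[[447.4295880036144, 280.83854371276925], [444.5346022490972, 278.45785167337726], [441.8045321773914, 247.21403218267594], [447.10123071439506, 245.18115551743034], [450.84736788002664, 249.30147225842032], [452.9273971933799, 277.7797340511205]]
[266.77 171.46] (array([564.85, 371.23]), array([50.13, 37.22]), 22.451580047607422)
[[244, 158], [246, 188], [263, 184], [288, 187], [288, 156], [265, 155]]
[[535.7597901935533, 376.4967579112032], [549.6484247314435, 345.06525197062825], [566.1245868126551, 356.32679281773414], [594.0574359812265, 363.16162805772296], [580.5979565082564, 395.86121557370274], [556.3666364944688, 387.86229103817954]]
```

```bash
python3 -c "
from h import *
to(565,370.2,6,22.5)"
```

```text
t 3.08 tcp [557.49 361.   213.61] F [ 0.15  0.65 -0.01] grip 0.999 
  turn [-0.    0.   -0.03] shift [ 10.79  -5.96 207.59]
```

```bash
python3 -m creep '[0,0,-0.03,11,-6,30,1,0,0,-0.03,11,-6,60,1,0,0,-0.03,11,-6,95,1,0,0,-0.03,11,-6,130,1,0,0,-0.03,11,-6,160,1,0,0,-0.03,11,-6,185,1,0,0,-0.03,11,-6,200,1,0,0,-0.03,11,-6,208,1,0,0,-0.03,11,-6,208,1,0,0,-0.03,11,-6,208,1]' 50
python3 -m creep '[0,0,0,0,0,0,-1,0,0,0,0,0,0,-1,0,0,0,0,0,0,-1,0,0,0,0,0,0,-1,0,0,0,0,0,0,-1,0,0,0,0,0,0,-1,0,0,0,0,0,0,-1,0,0,0,0,0,0,-1]' 50
```

```text
t: 3.92
tcp_pos: [565.8, 370.1, 6.4]
tcp_rot: [[0.925, 0.379, -0.001], [0.379, -0.925, -0.001], [-0.002, -0.0, -1.0]]
force: [0.6, -0.3, 0.7]
grip_width: 1.0
t: 4.58
tcp_pos: [566.2, 370.2, 7.7]
tcp_rot: [[0.925, 0.379, -0.0], [0.379, -0.925, -0.0], [-0.0, -0.0, -1.0]]
force: [-2.1, -0.6, 6.4]
grip_width: 0.575
```

```bash
python3 -m creep '[0,0,0,0,0,-25,-1,0,0,0,0,0,-60,-1,0,0,0,0,0,-95,-1,0,0,0,0,0,-130,-1,0,0,0,0,0,-150,-1,0,0,0,0,0,-150,-1]'
python3 -c "
from h import *
to(598,-50,170,0.5)"
```

```text
t: 5.08
tcp_pos: [567.7, 371.0, 163.0]
tcp_rot: [[0.925, 0.379, 0.008], [0.379, -0.925, 0.003], [0.008, -0.0, -1.0]]
force: [1.7, -0.1, -3.8]
grip_width: 0.576
t 5.08 tcp [567.71 370.99 163.  ] F [ 1.67 -0.14 -3.81] grip 0.576 
  turn [-0.   -0.01  0.38] shift [-131.49  401.05   -8.16]
```

```bash
python3 -m creep '[0,-0.01,0.1,-13,40,-8,-1,0,-0.01,0.2,-26,80,-8,-1,0,-0.01,0.3,-40,120,-8,-1,0,-0.01,0.38,-52,160,-8,-1,0,-0.01,0.38,-65,200,-8,-1,0,-0.01,0.38,-78,240,-8,-1,0,-0.01,0.38,-92,280,-8,-1,0,-0.01,0.38,-105,320,-8,-1,0,-0.01,0.38,-118,360,-8,-1,0,-0.01,0.38,-125,380,-8,-1]'
python3 -m creep '[0,0,0,0,0,0,-1,0,0,0,0,0,0,-1]'
python3 - <<'E'
from h import *
s=manip.snapshot("wrist"); save("w2",s)
h=blobs(s["img"],(0,0,0),(180,255,70),60)
for k in h:
    m=k.reshape(-1,2).mean(0)
    e=cv2.fitEllipse(k) if len(k)>5 else None
    P=ray(s,k.reshape(-1,2),24)[:,:2]; print(m,cv2.contourArea(k),e and (e[0],e[1]),P.min(0),P.max(0),rect(s,k,24))
to(600,70,170,0.5)
E
```

```text
t: 5.92
tcp_pos: [595.1, -31.7, 167.6]
tcp_rot: [[1.0, 0.006, -0.005], [0.006, -1.0, 0.001], [-0.005, -0.001, -1.0]]
force: [1.2, -0.0, -3.1]
grip_width: 0.575
t: 6.08
tcp_pos: [594.1, -33.1, 165.1]
tcp_rot: [[1.0, 0.003, -0.009], [0.003, -1.0, 0.002], [-0.009, -0.002, -1.0]]
force: [-0.4, 1.5, -4.6]
grip_width: 0.576
[479.67 286.83] 247.5 ((461.2210693359375, 302.6327819824219), (39.48460388183594, 59.0352783203125)) [ 807.49 -163.13] [ 877.05 -126.91] (array([ 838.96, -148.77]), array([22.32, 72.88]), 71.16690063476562)
[125.14 229.43] 255.5 ((126.04959869384766, 233.69883728027344), (12.920658111572266, 57.20967102050781)) [ 441.8  -119.23] [459.01 -50.45] (array([454.13, -85.58]), array([69.74, 13.92]), 80.6876449584961)
[249.07 309.99] 54308.0 ((240.7124481201172, 306.1136779785156), (196.54527282714844, 527.3385009765625)) [ 269.82 -290.95] [908.33 -38.82] (array([ 587.38, -163.88]), array([638.58, 245.31]), 0.793765664100647)
[265.68 141.21] 628.5 ((265.6290588378906, 141.1923828125), (27.63805389404297, 29.051794052124023)) [586.92  -2.15] [615.27  24.76] (array([601.08,  11.
[... 304 characters left out ...]
562133789062), (14.737129211425781, 236.77381896972656)) [538.37 -40.23] [552.86 127.61] (array([545.75,  43.7 ]), array([ 13.7 , 167.85]), 0.4601288139820099)
[322.77 112.77] 2106.5 ((323.2318420410156, 102.11676788330078), (10.432929039001465, 342.115234375)) [649.04 -83.31] [661.02 128.55] (array([655.33,  22.62]), array([ 10.6 , 211.93]), 0.5751513242721558)
[460.33 100.84] 6112.0 ((476.7522277832031, 90.20661163330078), (104.48452758789062, 167.75831604003906)) [749.45 -14.73] [844.78 131.76] (array([784.31,  54.24]), array([ 86.4 , 161.23]), 13.320526123046875)
t 6.13 tcp [594.29 -31.55 165.63] F [-0.44  1.28 -4.08] grip 0.578 
  turn [-0.    0.01 -0.  ] shift [   6.22 -101.53   -4.17]
```

View pics/w2.png

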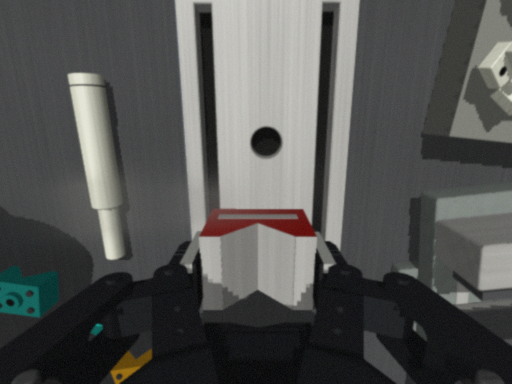

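Run:
```python
from h import *
s=manip.snapshot("wrist"); o=manip.observe()
hs=cv2.cvtColor(s["img"],cv2.COLOR_RGB2HSV)
for u in (215,300):
    col=hs[195:260,u]; r=[v+195 for v,c in enumerate(col) if c[1]>120 and (c[0]<8 or c[0]>172)]
    z=o["tcp_pos"][2]-7.7
    print(u,r[0],r[-1],"top edge y",ray(s,[u,r[-1]+.5],z+38)[0]-o["tcp_pos"],"bottom edge",ray(s,[u,r[0]-.5],z)[0]-o["tcp_pos"])
to(600.4,70.6,32,0.5)
```

```text
215 218 235 top edge y [-17.44  18.08  30.3 ] bottom edge [-23.35  12.42  -7.7 ]
300 210 235 top edge y [18.06 18.42 30.3 ] bottom edge [23.28 17.46 -7.7 ]
t 6.18 tcp [594.52 -30.71 166.19] F [ 0.24  0.54 -3.84] grip 0.578 
  turn [-0.    0.01 -0.  ] shift [   7.57 -100.94  134.38]
```

```bash
python3 -m creep '[0,0.01,0,3,-33,0,-1,0,0.01,0,7,-66,0,-1,0,0.01,0,7.6,-101,20,-1,0,0.01,0,7.6,-101,50,-1,0,0.01,0,7.6,-101,80,-1,0,0.01,0,7.6,-101,100,-1,0,0.01,0,7.6,-101,115,-1,0,0.01,0,7.6,-101,118,-1,0,0.01,0,7.6,-101,118,-1,0,0.01,0,7.6,-101,118,-1]'
python3 -c "
from h import *
to(600.4,70.6,32,0.5)"
```

```text
t: 7.02
tcp_pos: [600.9, 71.4, 49.3]
tcp_rot: [[1.0, 0.008, 0.004], [0.008, -1.0, 0.002], [0.004, -0.002, -1.0]]
force: [0.1, -0.1, -3.4]
grip_width: 0.576
t 7.02 tcp [600.91  71.41  49.26] F [ 0.06 -0.09 -3.42] grip 0.576 
  turn [-0. -0. -0.] shift [-0.59  0.85 17.25]
```

```bash
python3 -m creep '[0,0,0,-0.6,0.8,8,-1,0,0,0,-0.6,0.8,14,-1,0,0,0,-0.6,0.8,16.5,-1,0,0,0,-0.6,0.8,17.5,-1,0,0,0,-0.6,0.8,17.5,-1]'
python3 -m creep '[0,0,0,0,0,0,1,0,0,0,0,0,0,1,0,0,0,0,0,0,1,0,0,0,0,0,-1,1,0,0,0,0,0,-30,1,0,0,0,0,0,-65,1,0,0,0,0,0,-100,1,0,0,0,0,0,-130,1,0,0,0,0,0,-150,1,0,0,0,0,0,-150,1]'
python3 -c "
from h import *
to(467,240,180,0)"
```

```text
t: 7.43
tcp_pos: [600.4, 70.7, 31.9]
tcp_rot: [[1.0, 0.008, 0.004], [0.008, -1.0, 0.002], [0.004, -0.002, -1.0]]
force: [-0.1, 0.2, -3.9]
grip_width: 0.575
t: 8.27
tcp_pos: [601.6, 70.2, 187.2]
tcp_rot: [[1.0, 0.008, 0.013], [0.008, -1.0, 0.002], [0.013, -0.002, -1.0]]
force: [1.2, 0.5, 0.7]
grip_width: 1.001
t 8.27 tcp [601.6   70.19 187.15] F [1.23 0.5  0.66] grip 1.001 
  turn [-0.   -0.01  0.01] shift [-133.32 -170.87    5.74]
```

```bash
python3 -m creep '[0,-0.01,0,-25,-32,5,1,0,-0.01,0,-50,-64,5,1,0,-0.01,0,-75,-96,5,1,0,-0.01,0,-100,-130,5,1,0,-0.01,0,-125,-160,5,1,0,-0.01,0,-133,-175,5,1,0,-0.01,0,-133,-175,5,1,0,-0.01,0,-133,-175,5,1]'
python3 - <<'E'
from h import *
s=manip.snapshot("wrist"); save("w3",s)
for k in blobs(s["img"],(0,0,150),(180,60,255),150):
    m=k.reshape(-1,2).mean(0); P=ray(s,k.reshape(-1,2),46)[:,:2]
    if abs(P.mean(0)-[467,264]).max()<35:
        a=cv2.approxPolyDP(k,2,True).reshape(-1,2); print(m,rect(s,k,46)); print(np.c_[a,ray(s,a,46)[:,:2]])
to(467.5,264,12,0)
E
```

```text
t: 8.93
tcp_pos: [467.0, 244.5, 180.5]
tcp_rot: [[1.0, 0.01, 0.003], [0.01, -1.0, 0.001], [0.003, -0.001, -1.0]]
force: [0.2, -0.1, -0.2]
grip_width: 1.002
[269.74 170.03] (array([478.95, 260.72]), array([37.25, 27.33]), 84.90206909179688)
[[259.   151.   469.07 279.92]
 [255.   183.   465.49 248.39]
 [280.   190.   490.46 241.49]
 [284.   155.   493.22 276.33]]
[237.59 167.78] (array([448.53, 262.59]), array([35.87, 11.86]), 84.75415802001953)
[[234.   150.   445.08 280.63]
 [231.   185.   441.72 246.13]
 [239.   186.   449.64 245.19]
 [240.   175.   450.7  256.3 ]
 [243.   172.   453.65 259.31]
 [241.   167.   451.71 264.23]
 [244.   167.   454.64 264.26]
 [242.   160.   452.71 271.09]
 [245.   156.   455.62 274.98]
 [241.   151.   451.79 279.74]]
t 8.98 tcp [467.62 243.75 180.45] F [ 0.46 -0.59  0.15] grip 1.001 
  turn [-0.   -0.    0.01] shift [ -0.39 -20.03 168.48]
```

View pics/w3.png

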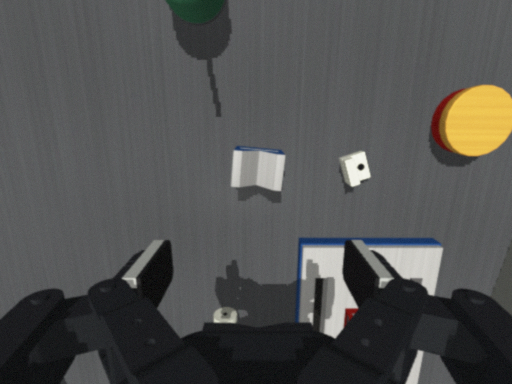

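The blue block is at (259,170) with yaw about −5°. Its centre works out at (467.6, 261.2), and its corner lengths match 50×36.

```bash
python3 -m creep '[0,0,0.1,0,-17.2,30,1,0,0,0.1,0,-17.2,60,1,0,0,0.1,0,-17.2,95,1,0,0,0.1,0,-17.2,125,1,0,0,0.1,0,-17.2,150,1,0,0,0.1,0,-17.2,162,1,0,0,0.1,0,-17.2,168,1,0,0,0.1,0,-17.2,168,1,0,0,0.1,0,-17.2,168,1]'
python3 -m creep '[0,0,0,0,0,0,-1,0,0,0,0,0,0,-1,0,0,0,0,0,0,-1,0,0,0,0,0,0,-1,0,0,0,0,0,0,-1,0,0,0,0,0,0,-1,0,0,0,0,0,0,-1]' 50
python3 -m creep '[0,0,0,0,0,-25,-1,0,0,0,0,0,-60,-1,0,0,0,0,0,-95,-1,0,0,0,0,0,-130,-1,0,0,0,0,0,-150,-1,0,0,0,0,0,-150,-1]'
python3 -c "
from h import *
to(601.4,-49.4,160,0.5)"
```

```text
t: 9.73
tcp_pos: [468.8, 260.6, 13.0]
tcp_rot: [[0.996, -0.093, 0.003], [-0.093, -0.996, 0.002], [0.003, -0.002, -1.0]]
force: [0.2, 1.2, 0.3]
grip_width: 1.001
t: 10.32
tcp_pos: [468.9, 260.8, 14.0]
tcp_rot: [[0.996, -0.093, 0.004], [-0.093, -0.996, 0.002], [0.004, -0.002, -1.0]]
force: [-2.7, -1.0, 7.0]
grip_width: 0.575
t: 10.82
tcp_pos: [469.8, 261.1, 168.2]
tcp_rot: [[0.996, -0.092, 0.012], [-0.092, -0.996, 0.004], [0.011, -0.005, -1.0]]
force: [1.1, 0.5, -4.4]
grip_width: 0.576
t 10.82 tcp [469.8  261.09 168.25] F [ 1.11  0.5  -4.38] grip 0.576 
  turn [-0.   -0.01 -0.1 ] shift [159.62 297.05   8.55]
```

```bash
python3 -m creep '[0,-0.01,-0.1,18,33,8,-1,0,-0.01,-0.1,36,66,8,-1,0,-0.01,-0.1,54,100,8,-1,0,-0.01,-0.1,72,134,8,-1,0,-0.01,-0.1,90,168,8,-1,0,-0.01,-0.1,108,202,8,-1,0,-0.01,-0.1,126,236,8,-1,0,-0.01,-0.1,144,269,8,-1,0,-0.01,-0.1,159.6,297,8,-1,0,-0.01,-0.1,159.6,297,8,-1]'
python3 - <<'E'
from h import *
s=manip.snapshot("wrist"); o=manip.observe(); save("w4",s)
hs=cv2.cvtColor(s["img"],cv2.COLOR_RGB2HSV); z=o["tcp_pos"][2]-14
for u in (215,300):
    r=[v+180 for v,c in enumerate(hs[180:280,u]) if c[1]>110 and 105<c[0]<125]
    print(u,r[0],r[-1],ray(s,[u,r[-1]+.5],z+46)[0]-o["tcp_pos"])
to(601.4,-49.4,55,0.5)
E
```

```text
t: 11.65
tcp_pos: [602.1, -54.8, 157.9]
tcp_rot: [[1.0, 0.003, -0.0], [0.003, -1.0, 0.003], [-0.0, -0.003, -1.0]]
force: [0.1, 0.2, -4.0]
grip_width: 0.575
215 222 237 [-16.29  15.76  32.  ]
300 207 237 [18.95 15.87 32.  ]
t 11.7 tcp [601.17 -51.98 157.84] F [-0.2   0.64 -5.54] grip 0.577 
  turn [-0.01  0.   -0.01] shift [  0.4   -2.07 102.85]
```

```bash
python3 -m creep '[0,0,0,0.3,-4.3,25,-1,0,0,0,0.3,-4.3,55,-1,0,0,0,0.3,-4.3,80,-1,0,0,0,0.3,-4.3,97,-1,0,0,0,0.3,-4.3,102,-1,0,0,0,0.3,-4.3,102,-1,0,0,0,0.3,-4.3,102,-1]'
python3 -c "
from h import *
to(601.4,-47.2,38.2,0.5)"
```

```text
t: 12.28
tcp_pos: [601.4, -46.8, 56.2]
tcp_rot: [[1.0, 0.004, -0.001], [0.004, -1.0, 0.005], [-0.001, -0.005, -1.0]]
force: [-0.5, 0.5, -4.5]
grip_width: 0.58
t 12.28 tcp [601.39 -46.79  56.23] F [-0.5   0.48 -4.51] grip 0.58 
  turn [-0.01  0.   -0.  ] shift [ 0.03  0.5  18.03]
```

```bash
python3 -m creep '[-0.005,0,0,0,0.5,8,-1,-0.005,0,0,0,0.5,14,-1,-0.005,0,0,0,0.5,17,-1,-0.005,0,0,0,0.5,18,-1,-0.005,0,0,0,0.5,18,-1,-0.005,0,0,0,0.5,18,-1]'
python3 -m creep '[0,0,0,0,0,0,1,0,0,0,0,0,0,1,0,0,0,0,0,0,1,0,0,0,0,0,-1,1,0,0,0,0,0,-30,1,0,0,0,0,0,-65,1,0,0,0,0,0,-100,1,0,0,0,0,0,-130,1,0,0,0,0,0,-150,1,0,0,0,0,0,-150,1]'
python3 -m creep '[0,0,0,-41,0,0,1,0,0,0,-82,8,0,1,0,0,0,-120,16,0,1,0,0,0,-160,20,0,1,0,0,0,-172,20,0,1,0,0,0,-172,20,0,1,0,0,0,-172,20,0,1]'
python3 - <<'E'
from h import *
s=manip.snapshot("wrist"); save("w5",s)
for k in blobs(s["img"],(0,0,150),(180,60,255),150):
    P=ray(s,k.reshape(-1,2),15)[:,:2]; print(k.reshape(-1,2).mean(0),rect(s,k,15))
to(430,-8,2,0)
E
```

```text
t: 12.78
tcp_pos: [601.5, -47.3, 38.4]
tcp_rot: [[1.0, 0.004, -0.001], [0.004, -1.0, -0.0], [-0.001, 0.0, -1.0]]
force: [-0.1, -0.1, -4.9]
grip_width: 0.577
t: 13.62
tcp_pos: [603.4, -47.6, 193.7]
tcp_rot: [[1.0, 0.004, 0.008], [0.004, -1.0, -0.003], [0.008, 0.003, -1.0]]
force: [-0.1, -0.2, 0.6]
grip_width: 0.997
t: 14.2
tcp_pos: [431.6, -68.6, 192.6]
tcp_rot: [[1.0, 0.004, 0.009], [0.004, -1.0, -0.003], [0.009, 0.003, -1.0]]
force: [-0.1, 0.1, -0.4]
grip_width: 0.998
[431.29 365.03] (array([ 678.83, -334.36]), array([35.69, 27.04]), 17.904897689819336)
[415.43 167.29] (array([612.73, -57.14]), array([10.85, 42.54]), 1.2142999172210693)
[254.02 122.01] (array([429.17, -22.68]), array([ 27.5 , 195.34]), 0.7289502620697021)
[419.29 111.3 ] (array([606.48, -22.79]), array([164.31, 262.98]), 0.4463043212890625)
t 14.25 tcp [432.17 -68.56 192.55] F [0.24 0.49 0.17] grip 0.994 
  turn [ 0.   -0.01  0.  ] shift [ -3.56 -61.13 190.35]
```

View pics/w5.png

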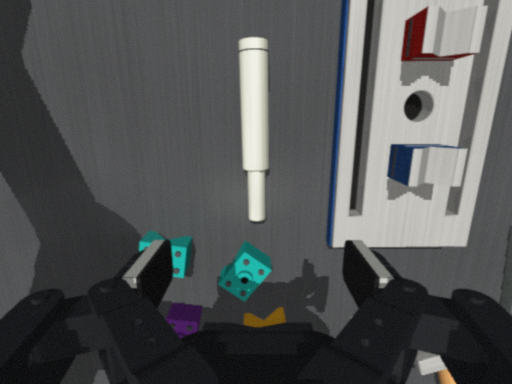

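The shaft is at image (254,38–221), centre about (430,−22.5), yaw ~0.6°. Both V-blocks stand on the plate, either side of the hole at (418,105). I'll grip the shaft 7 mm to the thick side of its middle.

```bash
python3 -m creep '[0,-0.01,-0.005,-2,-40,30,1,0,-0.01,-0.005,-2.5,-53,65,1,0,-0.01,-0.005,-2.5,-53,100,1,0,-0.01,-0.005,-2.5,-53,130,1,0,-0.01,-0.005,-2.5,-53,155,1,0,-0.01,-0.005,-2.5,-53,172,1,0,-0.01,-0.005,-2.5,-53,178,1,0,-0.01,-0.005,-2.5,-53,180,1,0,-0.01,-0.005,-2.5,-53,180,1]'
python3 -c "
from h import *
to(430,-15.5,2,0.6)"
```

```text
t: 15.0
tcp_pos: [431.7, -16.1, 12.4]
tcp_rot: [[1.0, 0.01, -0.001], [0.01, -1.0, -0.003], [-0.001, 0.003, -1.0]]
force: [0.1, -0.8, 0.0]
grip_width: 1.004
t 15.0 tcp [431.66 -16.09  12.41] F [ 0.12 -0.81  0.03] grip 1.004 
  turn [ 0.  0. -0.] shift [-1.64 -0.63 10.41]
```

```bash
python3 -m creep '[0,0,0,-1.5,-0.6,6,1,0,0,0,-1.5,-0.6,10,1,0,0,0,-1.5,-0.6,10.5,1,0,0,0,-1.5,-0.6,10.5,0,0,0,0,-1.5,-0.6,10.5,-0.1,0,0,0,-1.5,-0.6,10.5,-0.1,0,0,0,-1.5,-0.6,10.5,-0.2,0,0,0,-1.5,-0.6,10.5,-1,0,0,0,-1.5,-0.6,10.5,-1,0,0,0,-1.5,-0.6,10.5,-1]' 50
python3 -m creep '[0,0,0,0,0,0,-1,0,0,0,0,0,0,-1,0,0,0,0,0,0,-1]'
python3 -m creep '[0,0,0,0,0,-25,-1,0,0,0,0,0,-60,-1,0,0,0,0,0,-95,-1,0,0,0,0,0,-130,-1,0,0,0,0,0,-150,-1,0,0,0,0,0,-150,-1]'
python3 - <<'E'
from h import *
s=manip.snapshot("wrist"); save("w6",s)
to(600.8,17.6,140,0.5)
E
```

```text
t: 15.83
tcp_pos: [430.3, -15.6, 2.3]
tcp_rot: [[1.0, 0.01, -0.001], [0.01, -1.0, -0.003], [-0.001, 0.003, -1.0]]
force: [-0.8, -0.0, 5.0]
grip_width: 0.331
t: 16.08
tcp_pos: [430.2, -15.6, 2.4]
tcp_rot: [[1.0, 0.01, -0.001], [0.01, -1.0, -0.003], [-0.001, 0.003, -1.0]]
force: [-1.0, -0.6, 1.1]
grip_width: 0.333
t: 16.58
tcp_pos: [432.1, -15.5, 155.9]
tcp_rot: [[1.0, 0.01, 0.006], [0.01, -1.0, -0.005], [0.006, 0.005, -1.0]]
force: [0.6, -0.6, -1.4]
grip_width: 0.334
t 16.63 tcp [430.99 -15.25 153.39] F [-0.56 -0.53 -3.94] grip 0.329 
  turn [ 0. -0.  0.] shift [170.09 -31.23  13.65]
```

View pics/w6.png

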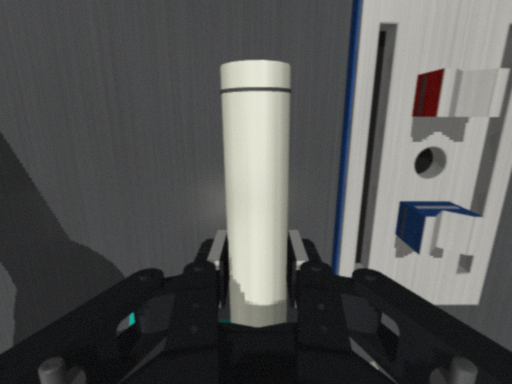

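Run:
```python
from h import *
s=manip.snapshot("wrist"); o=manip.observe(); t=o["tcp_pos"]
g=cv2.cvtColor(s["img"],cv2.COLOR_RGB2GRAY)
for u in(250,256,262):
    v=np.where(g[40:90,u]>140)[0][0]+40-.5; print(u,v,ray(s,[u,v],t[2]+27.6)[0]-t)
for v in (120,160,200,230):
    w=np.where(g[v,200:310]>110)[0]+200; print(v,w[0],w[-1],ray(s,[(w[0]+w[-1])/2,v],t[2]+12.6)[0]-t)
for n,lo,hi,z in(("red",(0,120,60),(8,255,255),62),("blue",(105,120,50),(122,255,255),70)):
    for k in blobs(s["img"],lo,hi,80):
        a=cv2.approxPolyDP(k,2,True).reshape(-1,2)
        if a[:,0].min()>390: print(n,np.c_[a,ray(s,a,z)[:,:2]])
```

```text
250 59.5 [-2.46 87.2  27.6 ]
256 59.5 [-0.24 87.23 27.6 ]
262 59.5 [ 1.97 87.25 27.6 ]
120 222 288 [-0.5 65.4 12.6]
160 224 287 [-0.12 47.72 12.6 ]
200 225 287 [ 0.29 28.65 12.6 ]
230 221 286 [-0.79 13.32 12.6 ]
red [[424.    75.   556.67  83.17]
 [421.    80.   554.98  79.62]
 [417.   116.   556.2   53.26]
 [422.   115.   560.01  54.06]
 [419.   112.   557.28  56.29]]
red [[446.    70.   572.69  86.84]
 [426.    74.   558.07  83.88]
 [430.    76.   561.34  82.51]
 [424.   116.   561.71  53.32]
 [439.   116.   573.5   53.45]
 [442.    99.   573.52  66.12]
 [440.    95.   571.43  69.02]
 [443.    93.   573.47  70.49]
 [445.    77.   572.86  81.94]
 [442.    76.   570.45  82.62]
 [446.    75.   573.35  83.35]]
blue [[456.   205.   595.55 -17.06]
 [404.   204.   552.44 -16.62]
 [400.   236.   553.29 -45.13]
 [405.   208.   553.79 -20.08]
 [409.   207.   556.97 -19.18]
 [407.   233.   558.84 -42.33]
 [403.   238.   556.12 -46.95]
 [421.   253.   573.83 -60.86]
 [427.   219.   573.67 -29.56]
 [430.   216.   575.73 -26.88]
 [439.   216.   583.25 -26.8 ]
 [444.   211.   586.6  -22.37]
 [421.   211.   567.48 -22.56]
 [416.   207.   562.76 -19.12]]
```

```bash
python3 -m creep '[0,0,0,34,-6,5,-1,0,0,0,70,-13,10,-1,0,0,0,105,-20,14,-1,0,0,0,140,-27,30,-1,0,0,0,165,-32,50,-1,0,0,0,169.8,-32.6,70,-1,0,0,0,169.8,-32.6,74,-1,0,0,0,169.8,-32.6,74,-1,0,0,0,169.8,-32.6,74,-1]'
python3 -c "
from h import *
to(600.8,18.4,55,0.5)"
```

```text
t: 17.43
tcp_pos: [598.6, 18.9, 77.1]
tcp_rot: [[1.0, 0.01, -0.003], [0.01, -1.0, -0.003], [-0.003, 0.003, -1.0]]
force: [-0.3, -0.1, -1.6]
grip_width: 0.333
t 17.43 tcp [598.62  18.92  77.07] F [-0.32 -0.05 -1.58] grip 0.333 
  turn [0. 0. 0.] shift [ 2.24  0.48 22.07]
```

```bash
python3 -m creep '[0,0,0,2.2,0.5,6,-1,0,0,0,2.2,0.5,12,-1,0,0,0,2.2,0.5,16,-1,0,0,0,2.2,0.5,18,-1,0,0,0,2.2,0.5,18,-1]'
python3 - <<'E'
from h import *
to(600.8,18.4,55,0.5)
s=manip.snapshot("scene"); p=proj(s,[[600,10,60]])[0].astype(int); print(p); save("s2",s,(p[0]-80,p[1]-70,p[0]+80,p[1]+50),5)
E
```

```text
t: 17.85
tcp_pos: [600.4, 18.4, 58.7]
tcp_rot: [[1.0, 0.009, -0.004], [0.009, -1.0, -0.003], [-0.004, 0.003, -1.0]]
force: [1.1, 0.5, -2.9]
grip_width: 0.329
t 17.85 tcp [600.43  18.36  58.67] F [ 1.1   0.54 -2.9 ] grip 0.329 
  turn [0. 0. 0.] shift [ 0.38 -0.04  3.67]
[225 211]
```

View pics/s2.png

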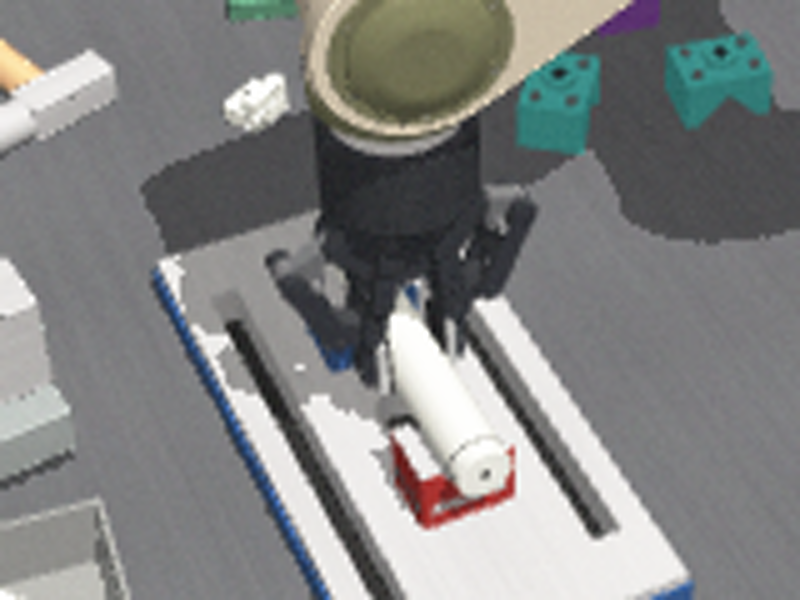

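The shaft sits above the red groove, end face at crop (480,475). I'll lower it in and release.

```bash
python3 -m creep '[0,0,0,0.3,0,1.5,-1,0,0,0,0.3,0,3,-1,0,0,0,0.3,0,4,-1,0,0,0,0.3,0,4.3,-1,0,0,0,0.3,0,4.3,-1,0,0,0,0.3,0,4.3,-1]'
python3 -m creep '[0,0,0,0,0,0,0,0,0,0,0,0,0,0.5,0,0,0,0,0,0,1,0,0,0,0,0,0,1,0,0,0,0,0,0,1,0,0,0,0,0,-20,1,0,0,0,0,0,-55,1,0,0,0,0,0,-90,1,0,0,0,0,0,-125,1,0,0,0,0,0,-125,1]'
python3 -c "
from h import *
to(600,-30,195,0.5)"
```

```text
t: 18.4
tcp_pos: [601.2, 18.4, 55.2]
tcp_rot: [[1.0, 0.009, -0.002], [0.009, -1.0, -0.003], [-0.002, 0.003, -1.0]]
force: [-0.7, -0.5, 4.0]
grip_width: 0.339
t: 19.23
tcp_pos: [604.0, 18.4, 187.5]
tcp_rot: [[1.0, 0.01, 0.01], [0.01, -1.0, -0.005], [0.009, 0.005, -1.0]]
force: [1.0, 0.2, 1.1]
grip_width: 0.999
t 19.23 tcp [604.02  18.44 187.52] F [0.97 0.23 1.12] grip 0.999 
  turn [ 0.01 -0.01  0.  ] shift [-4.42 48.44 -7.28]
```

```bash
python3 -m creep '[0.01,-0.01,0,-4,33,-10,1,0.01,-0.01,0,-4,66,-20,1,0.01,-0.01,0,-4,98,-25,1,0.01,-0.01,0,-4,105,-25,1,0.01,-0.01,0,-4,105,-25,1,0.01,-0.01,0,-4,105,-25,1]'
python3 - <<'E'
from h import *
s=manip.snapshot("wrist"); save("w7",s)
to(445,-295,190,0)
E
```

```text
t: 19.73
tcp_pos: [600.6, -86.1, 212.4]
tcp_rot: [[1.0, 0.009, -0.001], [0.009, -1.0, 0.006], [-0.001, -0.006, -1.0]]
force: [-0.4, 0.4, -0.4]
grip_width: 0.998
t 19.78 tcp [600.65 -85.43 212.47] F [-0.48  0.72  0.04] grip 1.0 
  turn [-0.01  0.    0.01] shift [-157.77  208.09   21.48]
```

View pics/w7.png

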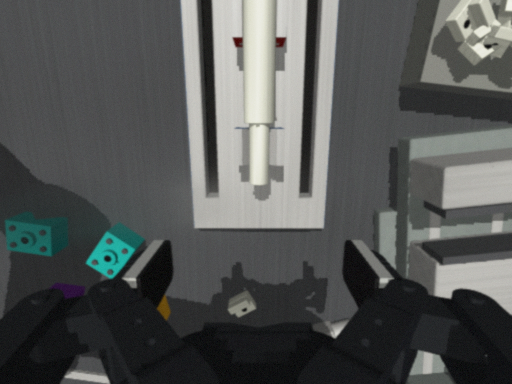

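The shaft lies along the plate, thin end at (260,185) and step at (259,124), straight over both blocks.

```bash
python3 - <<'E'
from h import *
s=manip.snapshot("wrist")
g=cv2.cvtColor(s["img"],cv2.COLOR_RGB2GRAY).astype(int)
print("col",g[170:200,260].tolist())
print("end top rim",ray(s,[260,185],77.2),"step",ray(s,[246,124],67.2),ray(s,[273,124],67.2), ray(s,[251,175],67.2),ray(s,[269,175],67.2),ray(s,[[245,60],[274,60]],67.2))
print("edges row150",ray(s,[[250,150],[270,150]],67.2))
to(445,-295,190,0)
E
python3 -m creep '[-0.01,0,0,-25,33,4,1,-0.01,0,0,-50,66,8,1,-0.01,0,0,-75,99,12,1,-0.01,0,0,-100,132,16,1,-0.01,0,0,-125,165,20,1,-0.01,0,0,-150,198,21,1,-0.01,0,0,-158,208,21,1,-0.01,0,0,-158,208,21,1,-0.01,0,0,-158,208,21,1]'
python3 - <<'E'
from h import *
s=manip.snapshot("wrist"); save("w8",s)
for k in blobs(s["img"],(18,110,90),(32,255,255),150):
    a=cv2.approxPolyDP(k,2,True).reshape(-1,2); print(rect(s,k,32)); print(np.c_[a,ray(s,a,32)[:,:2]])
E
```

```text
col [228, 226, 226, 225, 226, 225, 224, 224, 222, 222, 224, 221, 221, 222, 215, 193, 142, 120, 120, 116, 119, 117, 117, 119, 118, 119, 117, 120, 118, 118]
end top rim [[603.53 -83.08  77.2 ]] step [[589.18 -24.57  67.2 ]] [[615.49 -24.28  67.2 ]] [[594.32 -75.02  67.2 ]] [[612.69 -74.81  67.2 ]] [[588.21  32.7   67.2 ]
 [614.96  33.    67.2 ]]
edges row150 [[593.19 -49.69  67.2 ]
 [613.14 -49.47  67.2 ]]
t 19.83 tcp [600.69 -85.16 212.56] F [0.35 0.57 0.41] grip 1.005 
  turn [-0.01  0.    0.01] shift [-157.93  208.27   21.59]
t: 20.58
tcp_pos: [445.4, -294.0, 190.5]
tcp_rot: [[1.0, 0.011, -0.001], [0.011, -1.0, -0.004], [-0.001, 0.004, -1.0]]
force: [0.0, 1.4, -0.4]
grip_width: 1.002
(array([ 707.17, -382.9 ]), array([ 14.69, 113.65]), 19.586881637573242)
[[ 482.    213.    694.89 -327.48]
 [ 481.    229.    698.02 -346.47]
 [ 486.    254.    710.7  -377.32]
 [ 483.    257.    708.09 -381.18]
 [ 481.    253.    704.64 -376.12]
 [ 483.    248.    705.53 -369.8 ]
 [ 477.    227.    692.99 -344.12]
 [ 477.    215.    689.87 -329.89]
 [ 470.    217.    682.61 -332.33]
 [ 473.    244.    692.98 -364.94]
 [ 477.    252.    699.75 -374.91]
 [ 475.    255.    698.27 -378.74]
 [ 478.    257.    702.3  -381.25]
 [ 478.    269.    705.72 -396.77]
 [ 481.    270.    709.53 -398.03]
 [ 478.    275.    707.46 -404.67]
 [ 481.    276.    711.3  -405.96]
 [ 482.    291.    717.02 -426.2 ]
 [ 493.    297.    732.17 -434.32]]
(array([ 445.9 , -275.49]), array([55.33, 43.88]), 11.494698524475098)
[[ 278.    139.    466.44 -249.52]
 [ 234.    147.    420.96 -258.24]
 [ 229.    151.    415.7  -262.44]
 [ 237.    187.    423.76 -301.04]
 [ 286.    178.    476.29 -290.49]
 [ 281.    143.    469.67 -253.56]]
```

View pics/w8.png

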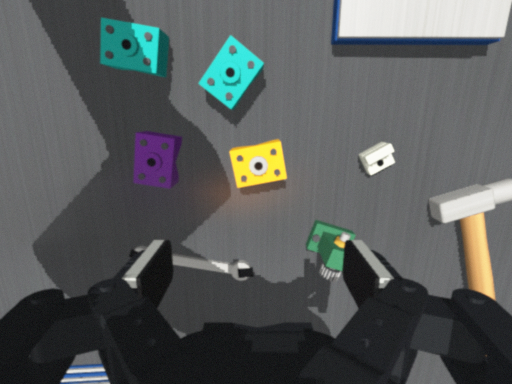

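The yellow jig is at (258,165), steel bush centred on it. The purple (157,160) and teal (133,45), (231,72) parts are the look-alikes. The stop is at (330,245), with the spanner lying at (140–250,255–270).

Run:
```python
from h import *
s=manip.snapshot("wrist")
print("bush",ray(s,[258,165.5],38))
for k in blobs(s["img"],(125,80,40),(160,255,255),150): print("purple",rect(s,k,32))
for k in blobs(s["img"],(0,0,130),(180,40,255),100)+blobs(s["img"],(50,60,20),(85,255,255),150): print("misc",k.reshape(-1,2).mean(0),rect(s,k,8))
to(446.3,-276.7,120,10.5)
```

```text
bush [[ 446.52 -275.83   38.  ]]
purple (array([ 339.23, -272.9 ]), array([58.  , 48.09]), 81.34999084472656)
misc [ 84.24 378.73] (array([ 201.16, -592.5 ]), array([67.56,  7.03]), 5.536933422088623)
misc [ 85.26 369.84] (array([ 205.59, -576.57]), array([53.65,  7.3 ]), 4.489965915679932)
misc [213.94 266.37] (array([ 388.44, -405.6 ]), array([27.19, 94.11]), 75.34619903564453)
misc [141.11 263.42] (array([ 301.55, -404.27]), array([79.64, 19.04]), 58.39737319946289)
misc [372.96 262.4 ] (array([ 593.61, -399.66]), array([19.81, 79.58]), 33.28411865234375)
misc [472.19 199.93] (array([ 699.27, -320.21]), array([93.86, 38.01]), 18.870628356933594)
misc [257.54 165.65] (array([ 446.16, -281.46]), array([19.46, 19.39]), 57.077091217041016)
misc [377.52 157.62] (array([ 582.72, -270.01]), array([37.54, 30.56]), 30.54178237915039)
misc [423.28  18.33] (array([ 610.16, -130.84]), array([170.02,  33.74]), 0.7432425022125244)
misc [331.01 243.32] (array([ 535.52, -381.05]), array([55.87, 58.69]), 72.8960189819336)
t 20.68 tcp [ 445.96 -293.27  190.59] F [0.19 0.33 0.18] grip 0.999 
  turn [ 0.    0.   -0.17] shift [  0.63 -16.86  70.52]
```

```bash
python3 -m creep '[0,0,-0.17,0.5,-17,30,1,0,0,-0.17,0.5,-17,60,1,0,0,-0.17,0.5,-17,95,1,0,0,-0.17,0.5,-17,125,1,0,0,-0.17,0.5,-17,150,1,0,0,-0.17,0.5,-17,168,1,0,0,-0.17,0.5,-17,176,1,0,0,-0.17,0.5,-17,176,1,0,0,-0.17,0.5,-17,176,1]'
python3 -c "
from h import *
to(446.4,-276.3,5,10.5)"
```

```text
t: 21.43
tcp_pos: [446.8, -276.5, 15.2]
tcp_rot: [[0.983, 0.183, -0.0], [0.183, -0.983, -0.005], [-0.001, 0.004, -1.0]]
force: [0.0, -0.2, 0.3]
grip_width: 0.998
t 21.43 tcp [ 446.84 -276.55   15.16] F [ 0.03 -0.22  0.25] grip 0.998 
  turn [0. 0. 0.] shift [-0.37 -0.37 10.16]
```

```bash
python3 -m creep '[0.004,0,0,-0.4,-0.4,6,1,0.004,0,0,-0.4,-0.4,10,1,0.004,0,0,-0.4,-0.4,10,1,0.004,0,0,-0.4,-0.4,10,-1,0.004,0,0,-0.4,-0.4,10,-1,0.004,0,0,-0.4,-0.4,10,-1,0.004,0,0,-0.4,-0.4,10,-1,0.004,0,0,-0.4,-0.4,10,-1,0.004,0,0,-0.4,-0.4,10,-1,0.004,0,0,-0.4,-0.4,10,-1]' 50
python3 -m creep '[0,0,0,0,0,0,-1,0,0,0,0,0,-25,-1,0,0,0,0,0,-60,-1,0,0,0,0,0,-95,-1,0,0,0,0,0,-130,-1,0,0,0,0,0,-160,-1,0,0,0,0,0,-190,-1,0,0,0,0,0,-190,-1,0,0,0,0,0,-190,-1]'
python3 - <<'E'
from h import *
s=manip.snapshot("wrist"); save("w9",s); o=manip.observe(); t=o["tcp_pos"]
hs=cv2.cvtColor(s["img"],cv2.COLOR_RGB2HSV)
for u in(225,257,290):
    r=[v+150 for v,c in enumerate(hs[150:330,u]) if c[1]>110 and 18<=c[0]<=32]; print(u,r[0],r[-1])
to(601.5,10.6,190,0.5)
E
```

```text
t: 22.27
tcp_pos: [446.5, -276.5, 5.8]
tcp_rot: [[0.983, 0.183, -0.001], [0.183, -0.983, -0.001], [-0.001, 0.001, -1.0]]
force: [-1.1, 1.1, 5.8]
grip_width: 0.624
t: 23.02
tcp_pos: [446.8, -276.3, 196.2]
tcp_rot: [[0.983, 0.183, 0.001], [0.183, -0.983, -0.002], [0.0, 0.002, -1.0]]
force: [-0.7, -0.2, -5.1]
grip_width: 0.623
225 209 308
257 220 308
290 208 307
t 23.07 tcp [ 446.21 -275.87  194.66] F [-0.72  0.5  -4.41] grip 0.625 
  turn [-0.    0.    0.17] shift [ 205.14 -253.18    4.38]
```

View pics/w9.png

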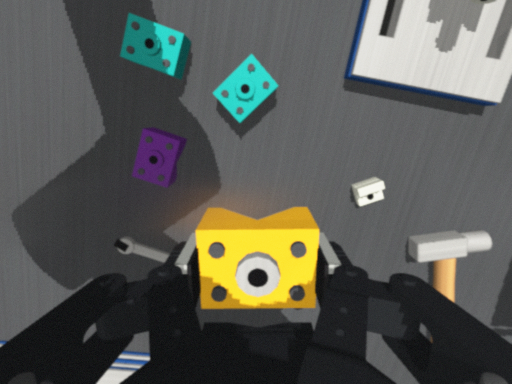

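Run:
```python
from h import *
s=manip.snapshot("wrist"); t=manip.observe()["tcp_pos"]; T=np.asarray(manip.observe()["tcp_rot"])
g=s["img"].astype(int)
print(g[222:245,240,0].tolist(), g[300:315,240,0].tolist())
for p,z in(((258,277),32.2),((258,231),26.2),((258,308),26.2)): print(p,T.T@(ray(s,p,t[2]+z)[0]-t))
```

```text
[212, 212, 211, 212, 211, 212, 219, 239, 252, 253, 253, 253, 253, 253, 253, 253, 253, 253, 253, 253, 253, 253, 253] [253, 251, 233, 204, 193, 194, 193, 178, 131, 74, 58, 58, 58, 54, 56]
(258, 277) [  0.73   0.15 -32.2 ]
(258, 231) [  0.73 -18.75 -26.17]
(258, 308) [  0.78  20.29 -26.24]
```

```bash
python3 -m creep '[0,0,0.17,25,-31,0,-1,0,0,0.17,50,-62,0,-1,0,0,0.17,75,-93,0,-1,0,0,0.17,100,-124,0,-1,0,0,0.17,125,-155,0,-1,0,0,0.17,150,-186,0,-1,0,0,0.17,175,-217,0,-1,0,0,0.17,198,-245,0,-1,0,0,0.17,205.2,-253.2,0,-1,0,0,0.17,205.2,-253.2,0,-1]'
python3 -c "
from h import *
to(601.3,10.6,95,0.5)"
```

```text
t: 23.95
tcp_pos: [601.4, 13.5, 191.2]
tcp_rot: [[1.0, 0.018, -0.007], [0.018, -1.0, 0.002], [-0.007, -0.002, -1.0]]
force: [0.5, -0.0, -2.8]
grip_width: 0.618
t 23.95 tcp [601.38  13.53 191.23] F [ 0.46 -0.03 -2.83] grip 0.618 
  turn [-0.    0.01  0.01] shift [ 0.51  3.16 96.23]
```

```bash
python3 -m creep '[0,0.006,0.01,0.5,3,25,-1,0,0.006,0.01,0.5,3,55,-1,0,0.006,0.01,0.5,3,80,-1,0,0.006,0.01,0.5,3,93,-1,0,0.006,0.01,0.5,3,96,-1,0,0.006,0.01,0.5,3,96,-1,0,0.006,0.01,0.5,3,96,-1]'
python3 -c "
from h import *
to(601.3,10.6,74.2,0.5)"
```

```text
t: 24.53
tcp_pos: [601.5, 10.1, 95.8]
tcp_rot: [[1.0, 0.007, -0.0], [0.007, -1.0, 0.002], [-0.0, -0.002, -1.0]]
force: [-1.1, 0.2, -3.9]
grip_width: 0.617
t 24.53 tcp [601.48  10.09  95.77] F [-1.06  0.2  -3.88] grip 0.617 
  turn [-0.  0. -0.] shift [-0.17 -0.47 21.57]
```

```bash
python3 -m creep '[0,0,0,-0.2,-0.5,6,-1,0,0,0,-0.2,-0.5,12,-1,0,0,0,-0.2,-0.5,17,-1,0,0,0,-0.2,-0.5,19.5,-1,0,0,0,-0.2,-0.5,20.5,-1,0,0,0,-0.2,-0.5,20.8,-1,0,0,0,-0.2,-0.5,20.8,-1]'
python3 -c "
from h import *
to(601.3,10.6,74.2,0.5)"
```

```text
t: 25.12
tcp_pos: [601.3, 10.7, 75.0]
tcp_rot: [[1.0, 0.007, -0.0], [0.007, -1.0, 0.002], [0.0, -0.002, -1.0]]
force: [0.4, -0.1, -3.9]
grip_width: 0.619
t 25.12 tcp [601.34  10.66  75.03] F [ 0.41 -0.05 -3.93] grip 0.619 
  turn [-0. -0. -0.] shift [-0.04  0.06  0.83]
```

```bash
python3 -m creep '[0,0,0,0,0,0.6,-1,0,0,0,0,0,1,-1,0,0,0,0,0,1,-1,0,0,0,0,0,1,-1]'
```

```text
t: 25.45
tcp_pos: [601.5, 10.7, 74.7]
tcp_rot: [[1.0, 0.007, 0.001], [0.007, -1.0, 0.002], [0.001, -0.002, -1.0]]
force: [-2.7, -0.4, 3.3]
grip_width: 0.621
```

Contact (+3.3 N up), so it's seated. Now I'll release, rise and head for the stop, which is near (525,−360).

```bash
python3 -m creep '[0,0,0,0,0,0,0.4,0,0,0,0,0,0,1,0,0,0,0,0,0,1,0,0,0,0,0,0,1,0,0,0,0,0,-15,1,0,0,0,0,0,-45,1,0,0,0,0,0,-80,1,0,0,0,0,0,-115,1,0,0,0,0,0,-115,1,0,0,0,0,0,-115,1]'
python3 -m creep '[0,0,0,-8,38,0,1,0,0,0,-16,76,0,1,0,0,0,-24,115,0,1,0,0,0,-32,154,0,1,0,0,0,-40,193,0,1,0,0,0,-48,232,0,1,0,0,0,-56,271,0,1,0,0,0,-64,310,0,1,0,0,0,-72,349,0,1,0,0,0,-74,382,0,1]'
python3 -m creep '[0,0,0,0,0,0,1,0,0,0,0,0,0,1]'
python3 - <<'E'
from h import *
s=manip.snapshot("wrist"); save("w10",s)
to(525,-360,190,0)
E
```

```text
t: 26.28
tcp_pos: [602.2, 10.4, 191.5]
tcp_rot: [[1.0, 0.007, 0.005], [0.007, -1.0, 0.001], [0.005, -0.001, -1.0]]
force: [0.1, 0.8, -0.7]
grip_width: 1.006
t: 27.12
tcp_pos: [529.2, -374.6, 188.9]
tcp_rot: [[1.0, 0.006, 0.003], [0.006, -1.0, 0.003], [0.003, -0.003, -1.0]]
force: [0.7, -0.3, 0.8]
grip_width: 1.002
t: 27.28
tcp_pos: [528.0, -375.8, 186.4]
tcp_rot: [[1.0, 0.003, 0.0], [0.003, -1.0, 0.005], [0.0, -0.005, -1.0]]
force: [0.8, 0.8, -0.2]
grip_width: 0.999
t 27.33 tcp [ 528.66 -374.29  187.04] F [ 0.6   0.6  -0.53] grip 1.0 
  turn [-0.01 -0.    0.01] shift [ -3.58 -14.32  -2.88]
```

View pics/w10.png

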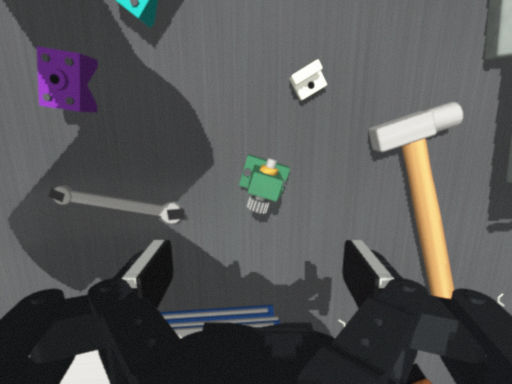

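The stop's screw tip is at (270,163), its knurled head at (258,205) and the upright's top around (267,186). The tip points left, so it needs only a small turn. I'll check an enlarged crop.

Run:
```python
from h import *
s=manip.snapshot("wrist"); save("w11",s,(225,140,305,225),7)
to(525,-360,190,0)
for k in blobs(s["img"],(50,60,20),(85,255,255),150): print("foot+upright",k.reshape(-1,2).mean(0),rect(s,k,14))
```

```text
t 27.38 tcp [ 529.14 -373.52  187.69] F [ 0.93 -0.    0.07] grip 0.997 
  turn [-0.01 -0.    0.01] shift [ -4.06 -13.56  -2.25]
foot+upright [262.17 177.59] (array([ 535.06, -374.78]), array([43.22, 50.37]), 72.15685272216797)
```

View pics/w11.png

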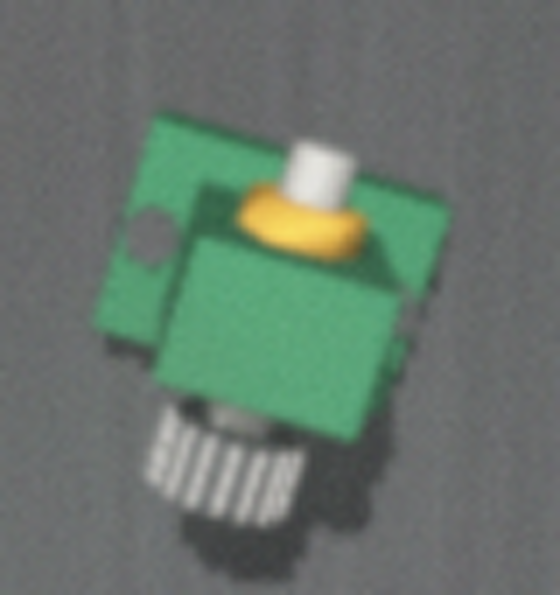

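Run:
```python
from h import *
s=manip.snapshot("wrist")
q=np.array([[205,235],[397,290],[358,440],[155,380]])/7+[225,140]-.43
P=ray(s,q,62)[:,:2]; print(P,P.mean(0),[np.linalg.norm(P[i]-P[i-1]) for i in range(4)])
f=np.array([[158,115],[450,208],[95,325]])/7+[225,140]-.43
F=ray(s,f,14)[:,:2]; print(F,(F[1]+F[2])/2,np.linalg.norm(F[0]-F[1]),np.linalg.norm(F[0]-F[2]))
for a,b in((P[0],P[1]),(P[3],P[2]),(F[0],F[1])): d=b-a; print("yaw",np.degrees(np.arctan2(d[1],d[0])))
d=P[0]-P[3]; print("side",np.degrees(np.arctan2(-d[0],d[1])))
d=F[0]-F[2]; print("side",np.degrees(np.arctan2(-d[0],d[1])))
c=P.mean(0)/2+(F[1]+F[2])/4; print(c); to(*c,30,-16)
```

```text
[[ 526.35 -357.6 ]
 [ 552.61 -365.05]
 [ 547.79 -386.45]
 [ 519.51 -377.98]] [ 536.57 -371.77] [np.float64(21.501206556913214), np.float64(27.299248223439474), np.float64(21.941841194649278), np.float64(29.51871815850756)]
[[ 518.44 -347.53]
 [ 564.95 -362.02]
 [ 508.16 -381.55]] [ 536.56 -371.78] 48.71945624059857 35.53485555945692
yaw -15.836197614082126
yaw -16.67364423198349
yaw -17.30436078661152
side -18.535191219656763
side -16.806835375863077
[ 536.56 -371.78]
t 27.43 tcp [ 529.47 -373.17  188.27] F [ 0.81 -0.53  0.49] grip 0.999 
  turn [-0.   -0.    0.29] shift [  6.8   -0.71 158.28]
```

```bash
python3 -m creep '[0,0,0.1,7,-0.7,30,1,0,0,0.2,7,-0.7,60,1,0,0,0.3,7,-0.7,90,1,0,0,0.305,7,-0.7,115,1,0,0,0.305,7,-0.7,135,1,0,0,0.305,7,-0.7,145,1,0,0,0.305,7,-0.7,148,1,0,0,0.305,7,-0.7,148,1,0,0,0.305,7,-0.7,148,1]'
python3 -c "
from h import *
to(536.6,-371.8,28,-16.9)"
```

```text
t: 28.18
tcp_pos: [537.5, -371.9, 41.8]
tcp_rot: [[0.956, -0.293, 0.003], [-0.293, -0.956, 0.002], [0.003, -0.003, -1.0]]
force: [-0.0, -0.5, 0.4]
grip_width: 0.996
t 28.18 tcp [ 537.46 -371.93   41.78] F [-0.03 -0.53  0.45] grip 0.996 
  turn [-0. -0. -0.] shift [-0.9   0.18 13.78]
```

```bash
python3 -m creep '[0,0,0,-0.9,0.2,8,1,0,0,0,-0.9,0.2,13,1,0,0,0,-0.9,0.2,14,1,0,0,0,-0.9,0.2,14,-1,0,0,0,-0.9,0.2,14,-1,0,0,0,-0.9,0.2,14,-1,0,0,0,-0.9,0.2,14,-1,0,0,0,-0.9,0.2,14,-1,0,0,0,-0.9,0.2,14,-1,0,0,0,-0.9,0.2,14,-1]' 50
python3 -m creep '[0,0,0,0,0,0,-1,0,0,0,0,0,0,-1,0,0,0,0,0,0,-1]'
python3 -m creep '[0,0,0,0,0,-25,-1,0,0,0,0,0,-60,-1,0,0,0,0,0,-95,-1,0,0,0,0,0,-130,-1,0,0,0,0,0,-160,-1,0,0,0,0,0,-170,-1,0,0,0,0,0,-170,-1]'
python3 -c "
from h import *
to(602,-117.4,160,0.5)"
```

```text
t: 29.02
tcp_pos: [536.6, -371.9, 28.1]
tcp_rot: [[0.956, -0.293, 0.004], [-0.293, -0.956, 0.002], [0.003, -0.003, -1.0]]
force: [-0.5, 0.2, 3.2]
grip_width: 0.348
t: 29.27
tcp_pos: [536.6, -371.9, 28.1]
tcp_rot: [[0.956, -0.293, 0.004], [-0.293, -0.956, 0.002], [0.003, -0.003, -1.0]]
force: [-1.1, 0.9, 1.6]
grip_width: 0.343
t: 29.85
tcp_pos: [536.6, -372.8, 199.9]
tcp_rot: [[0.956, -0.293, 0.006], [-0.293, -0.956, -0.0], [0.006, -0.001, -1.0]]
force: [-0.2, -0.3, -3.9]
grip_width: 0.342
t 29.85 tcp [ 536.56 -372.78  199.89] F [-0.24 -0.34 -3.88] grip 0.342 
  turn [-0.   -0.01 -0.31] shift [ -12.5  -263.29   40.18]
```

```bash
python3 -m creep '[0,-0.005,-0.1,-1,-33,5,-1,0,-0.005,-0.2,-3,-66,10,-1,0,-0.005,-0.31,-4,-99,15,-1,0,-0.005,-0.31,-6,-132,20,-1,0,-0.005,-0.31,-8,-165,30,-1,0,-0.005,-0.31,-10,-198,40,-1,0,-0.005,-0.31,-11,-231,40,-1,0,-0.005,-0.31,-12,-255,40,-1,0,-0.005,-0.31,-12.5,-258,40,-1,0,-0.005,-0.31,-12.5,-258,40,-1]'
python3 - <<'E'
from h import *
to(602,-117.4,160,0.5)
s=manip.snapshot("wrist"); save("w12",s)
E
```

```text
t: 30.68
tcp_pos: [599.7, -120.7, 157.4]
tcp_rot: [[1.0, 0.015, -0.003], [0.015, -1.0, 0.002], [-0.003, -0.002, -1.0]]
force: [-0.0, 0.1, -3.2]
grip_width: 0.345
t 30.68 tcp [ 599.74 -120.67  157.41] F [-0.02  0.1  -3.21] grip 0.345 
  turn [-0.    0.    0.01] shift [ 2.3  -3.24 -2.59]
```

View pics/w12.png

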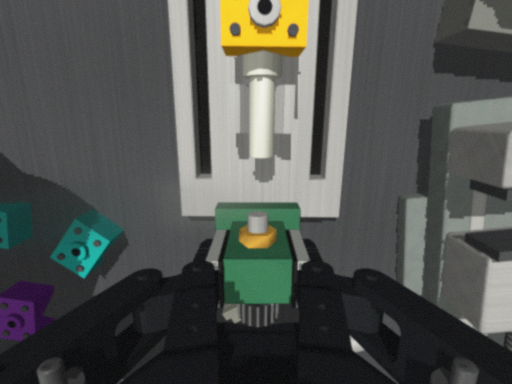

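The jig sits on the shaft (bush at (264,9)), the thin end is at (261,158), and the held stop's screw tip is at (258,213).

Run:
```python
from h import *
s=manip.snapshot("wrist"); t=manip.observe()["tcp_pos"]
g=cv2.cvtColor(s["img"],cv2.COLOR_RGB2GRAY).astype(int)
print(g[205:222,258].tolist(),g[150:166,261].tolist())
print("tip rel tcp",ray(s,[258,212.5],t[2]+20.1)[0]-t,ray(s,[258,212.5],t[2]+15.1)[0]-t)
print("end",ray(s,[261,158],77.2),ray(s,[261,157],67.2),"bush",ray(s,[264.5,9],106.4))
r=g[140]; w=np.where(r[235:290]>170)[0]+235; print(w[0],w[-1],ray(s,[(w[0]+w[-1])/2,140],67.2))
to(602,-117.4,60,0.5)
```

```text
[79, 84, 79, 91, 103, 111, 116, 109, 113, 116, 118, 130, 151, 170, 169, 169, 170] [231, 228, 228, 230, 226, 209, 153, 122, 115, 110, 111, 110, 111, 113, 109, 111]
tip rel tcp [ 0.28 26.62 20.1 ] [ 0.31 24.93 15.1 ]
end [[602.27 -85.9   77.2 ]] [[602.39 -86.47  67.2 ]] bush [[602.38   6.72 106.4 ]]
235 269 [[594.95 -72.98  67.2 ]]
t 30.78 tcp [ 599.73 -122.9   158.35] F [-0.09 -0.05 -2.98] grip 0.341 
  turn [-0.  0.  0.] shift [ 2.46 -5.38 98.35]
```

```bash
python3 -m creep '[0,0,0,2.4,-5.4,20,-1,0,0,0,2.4,-5.4,45,-1,0,0,0,2.4,-5.4,70,-1,0,0,0,2.4,-5.4,84,-1,0,0,0,2.4,-5.4,90,-1,0,0,0,2.4,-5.4,90,-1,0,0,0,2.4,-5.4,90,-1,0,0,0,2.4,-5.4,90,-1]'
python3 -c "
from h import *
to(602,-117.4,52.2,0.5)"
```

```text
t: 31.45
tcp_pos: [602.5, -118.1, 69.6]
tcp_rot: [[1.0, 0.012, 0.001], [0.012, -1.0, 0.0], [0.001, -0.0, -1.0]]
force: [1.3, 0.4, -4.4]
grip_width: 0.346
t 31.45 tcp [ 602.53 -118.11   69.6 ] F [ 1.31  0.36 -4.36] grip 0.346 
  turn [-0. -0.  0.] shift [-0.53 -0.71 17.4 ]
```

```bash
python3 -m creep '[0,0,0.003,-0.5,-0.7,6,-1,0,0,0.003,-0.5,-0.7,12,-1,0,0,0.003,-0.5,-0.7,15,-1,0,0,0.003,-0.5,-0.7,17,-1,0,0,0.003,-0.5,-0.7,17.5,-1,0,0,0.003,-0.5,-0.7,17.5,-1,0,0,0.003,-0.5,-0.7,17.5,-1]'
python3 -c "
from h import *
to(602,-117.4,52.2,0.5)"
```

```text
t: 32.03
tcp_pos: [602.0, -117.4, 52.2]
tcp_rot: [[1.0, 0.009, 0.001], [0.009, -1.0, 0.0], [0.001, -0.0, -1.0]]
force: [-1.3, -1.1, -1.5]
grip_width: 0.346
t 32.03 tcp [ 602.03 -117.39   52.15] F [-1.27 -1.08 -1.48] grip 0.346 
  turn [-0. -0.  0.] shift [-0.03  0.01 -0.05]
```

Release, rise, back off to the right, and look.

```bash
python3 -m creep '[0,0,0,0,0,0,0.2,0,0,0,0,0,0,1,0,0,0,0,0,0,1,0,0,0,0,0,0,1,0,0,0,0,0,-15,1,0,0,0,0,0,-45,1,0,0,0,0,0,-85,1,0,0,0,0,0,-125,1,0,0,0,0,0,-165,1,0,0,0,0,0,-165,1]'
python3 -m creep '[0,0,0,0,30,-20,1,0,0,0,0,60,-40,1,0,0,0,0,85,-60,1,0,0,0,0,85,-60,1,0,0,0,0,85,-60,1,0,0,0,0,85,-60,1]'
python3 - <<'E'
from h import *
s=manip.snapshot("wrist"); save("w13",s,(120,0,400,280),2.1)
s=manip.snapshot("scene"); save("s3",s,(130,120,320,262),4)
E
```

```text
t: 32.87
tcp_pos: [604.4, -118.2, 226.0]
tcp_rot: [[1.0, 0.009, 0.014], [0.009, -1.0, -0.005], [0.014, 0.005, -1.0]]
force: [0.5, -1.0, 1.5]
grip_width: 1.001
t: 33.37
tcp_pos: [604.2, -202.3, 285.5]
tcp_rot: [[1.0, 0.009, 0.013], [0.009, -1.0, -0.004], [0.013, 0.004, -1.0]]
force: [0.3, -0.2, 0.2]
grip_width: 1.003
```

View pics/w13.png

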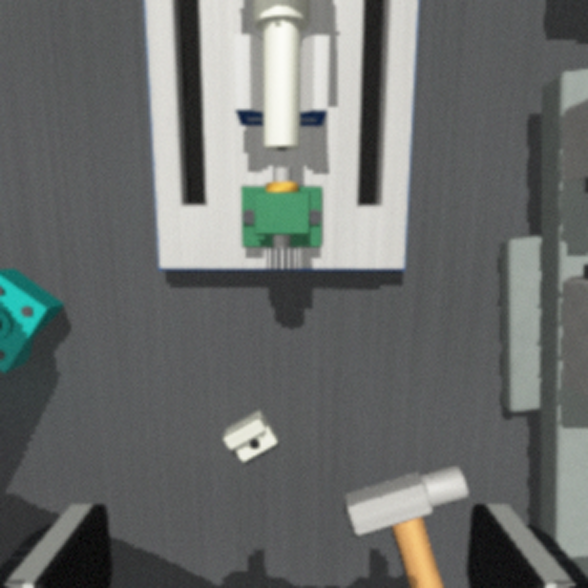

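The wrist view shows the stop standing in line, with a gap between the thin end (281,148) and the screw tip (281,167), and the right lug in place. I've used all my pictures, so the jig and bystander checks will be numeric.

```bash
python3 -m creep '[0,0,0,0,-40,0,1,0,0,0,0,-80,0,1,0,0,0,0,-120,0,1,0,0,0,0,-125,0,1,0,0,0,0,-125,0,1,0,0,0,0,-125,0,1,0,0,0,0,-125,0,1]'
python3 - <<'E'
from h import *
for n in("wrist","top","scene"):
    s=manip.snapshot(n); i=s["img"]
    for k in blobs(i,(18,110,90),(32,255,255),40):
        P=ray(s,k.reshape(-1,2),100.4)[:,:2]
        if np.hypot(*(P.mean(0)-[601,10]))<40: print(n,"jig top",rect(s,k,100.4),proj(s,[[601,10.6,100.4]]),k.reshape(-1,2).mean(0))
    for k in blobs(i,(50,60,20),(85,255,255),30):
        P=ray(s,k.reshape(-1,2),62)[:,:2]
        if np.hypot(*(P.mean(0)-[602,-117]))<50: print(n,"stop",rect(s,k,14))
    if n=="wrist":
        x,y=proj(s,[[601,10.6,106.4]])[0].astype(int); g=cv2.cvtColor(i,cv2.COLOR_RGB2HSV)
        m=np.where((g[y-14:y+15,x-14:x+15,1]<60)&(g[y-14:y+15,x-14:x+15,2]>90)); c=[x-14+m[1].mean(),y-14+m[0].mean()]
        m2=np.where(g[y-14:y+15,x-14:x+15,2]<60); 
        print("bush",ray(s,c,106.4),"bore",ray(s,[x-14+m2[1].mean(),y-14+m2[0].mean()],106.4) if len(m2[0]) else None)
    if n=="top":
        for k in blobs(i,(0,0,160),(180,60,255),15)+blobs(i,(50,60,20),(85,255,255)):
            c,wh,a=rect(s,k,24)
            if wh.max()<80 and 350<c[0]<620 and abs(c[1])<450: print("bystanders",c,wh)
E
```

```text
t: 34.05
tcp_pos: [602.9, -77.6, 284.5]
tcp_rot: [[1.0, 0.009, 0.012], [0.01, -1.0, -0.004], [0.012, 0.004, -1.0]]
force: [-0.6, 0.3, 0.1]
grip_width: 1.002
wrist jig top (array([602.03,  10.26]), array([53.78, 39.74]), 0.5997204184532166) [[253.98  95.48]] [254.95  95.37]
wrist stop (array([ 602.94, -130.47]), array([49.87, 48.47]), 0.42944541573524475)
bush [[601.32   9.96 106.4 ]] bore [[602.14  10.13 106.4 ]]
bystanders [574.11 258.31] [27.09 32.49]
bystanders [407.83 433.06] [55.57 73.84]
scene jig top (array([605.3 ,  27.01]), array([63.26, 69.38]), 0.9747753739356995) [[224.1  200.99]] [224.78 204.69]
scene stop (array([ 590.81, -159.48]), array([105.65,  43.2 ]), 59.75977325439453)
```

Run:
```python
from h import *
a=cv2.imread("pics/top0.png")[:,:,::-1]; s=manip.snapshot("top"); b=s["img"]
for n,(u,v,r) in dict(can=(114,203,14),lugL=(175,150,8),lugR=(341,151,8),spanner=(386,220,28)).items():
    A=a[v-r:v+r,u-r:u+r]; B=b[v-r-6:v+r+6,u-r-6:u+r+6]
    m=cv2.matchTemplate(np.ascontiguousarray(B),np.ascontiguousarray(A),cv2.TM_CCOEFF_NORMED); _,q,_,p=cv2.minMaxLoc(m); print(n,round(q,3),np.array(p)-6)
s=manip.snapshot("wrist"); g=cv2.cvtColor(s["img"],cv2.COLOR_RGB2GRAY).astype(int)
p=proj(s,[[602,-84.4,77.2],[602,-92.4,72.2]]); print(p); u=int(p[:,0].mean()); v0=int(p[0,1])-8; print(u,v0,g[v0:v0+28,u].tolist())
```

```text
can 0.999 [0 0]
lugL 0.999 [0 0]
lugR 0.902 [0 0]
spanner 0.5 [0 1]
[[254.14 177.35]
 [254.08 182.71]]
254 169 [233, 233, 231, 232, 231, 231, 233, 219, 167, 127, 120, 114, 92, 89, 123, 161, 175, 179, 177, 177, 177, 159, 167, 171, 179, 169, 137, 99]
```

```bash
python3 -c "
from rig import manip
o=manip.observe(); print(o['t'],abs(o['qvel']).max()); print(manip.sign_off())"
```

```text
34.3 0.004586887553775306
the job is handed in; nothing more can be done
None
```

The drilling set-up is built as asked and handed in at about 34 s, with the arm clear and everything released. I placed the parts in the order you gave: red V-block, blue V-block, shaft, jig, end stop.

**Last checks (world mm; plate hole measured at about (601, 10.6)):**
- **Shaft:** the step measured at y −24.4 puts its middle on the hole. The camera read the shaft's line at about x 602.
- **Jig:** its top reads centre (602.0, 10.3), with an outline of 53.8 × 39.7 mm against 54 × 40 and a turn of 0.6°. So it sits upright and square.
- **End stop:** it was released with its centre at (602, −117.4), in line with the shaft. The shaft end and screw tip show within a pixel of where an 8 mm gap puts them.
- **Bystanders:** the oil can and left lug match the first picture exactly, with no shift. The right lug also shows none, though its match is weaker (0.90).

**Weak or disagreeing readings:**
- **Spanner:** its final image match failed (score 0.5), perhaps from the arm or its shadow. It was last seen lying flat when I went to fetch the stop, and the gripper was never lowered onto it.
- **Oil can:** a colour outline suggested an 8 mm shift, but the direct image comparison showed none.
- **V-blocks:** one oblique view put them about 2.5 mm nearer the robot than where I released them. I took this as camera error, as both were off by the same amount.
- **Jig in the scene camera:** an outline there read about 16 mm off, but that view takes in the jig's sides.
- **Final overview:** the picture limit was reached, so I never viewed the last overall picture and the final checks are numeric.

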